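Raise the jars out of the carton with the cam lever and hold

TASK

First swing both flaps of the carton well past upright so that they lean outwards and stay clear of the opening. Then take the cam lever by its black round grip, turn it up to the cam's highest point (lever straight up) so that the four jars rise out of the carton, and finish while still holding the grip there, because it falls back when let go. Do not knock the jars over or shift the other things on the counter.

Things in the scene. Friction and masses are not known exactly. Their poses are not given: they have to be found in the camera images.
- lifter: Carton lifter, fixed to the counter. Origin: underside centre; its x points away from the robot at yaw 0, z up. An aluminium plinth 170 x 160 mm, 50 mm high, carries an open cardboard carton; four jars stand in it on a steel lifting tray. The cam lever is outside its -y side (the robot's right). Cam, bearing post and tray bracket stand between y = -74 and -116 mm, below z = 145 mm.
- mouth (a point): Centre of the carton's open top at rim height, (0, 0, 155) mm in the lifter's frame. Carton: 140 x 140 mm outside, walls 5 mm, from z = 50 to 155 mm, square to the lifter's axes.
- flap_front (a joint): Hinge angle (rad) of the flap nearer the robot: cardboard 136 mm wide (y), 60 long, 4 thick, hinged at the outer top edge, x = -70, z = 155 mm in the lifter's frame. 0 = shut, 1.57 = upright, more = leaning out towards the robot; stop at 3.0, hanging down. Starts half raised, 0.8 to 1.15. A stiff crease: stays where left, needs about 0.4 N at its edge.
- flap_back (a joint): The same for the back flap (farther from the robot), hinged at x = +70, z = 155 mm, which opens away from the robot. Starts 0.8 to 1.15, so there is a gap of 55 mm or more between the two free edges.
- shaft (a point): Point on the shaft axis of the cam lever, (0, -145, 70) mm in the lifter's frame. The axis is level, along the lifter's y.
- flap_front_edge (a point): Middle of the front flap's free edge.
- flap_back_edge (a point): Middle of the back flap's free edge.
- lever (a joint): Cam lever angle (rad) about the shaft. 0 = level, pointing along the lifter's -x (to the robot), resting on a stop. It swings up; 1.57 = straight up, the cam's highest point, jars lifted 30 mm (lift = 30 mm x sin). It can go past the top to 2.1, where they sink again. Spring and load need about 3 N at the grip, also at the top; let go, it falls back to 0.
- grip: Black round hand grip at the lever's end, 20 mm in diameter, 58 long, along the lifter's y, turning freely on its pin (its own orientation is of no use; pads may stay level as the lever swings). Origin: its centre, 120 mm from the shaft; in the lifter's frame (-120, -145, 70) mm at 0, (0, -145, 190) at 1.57. The flat lever bar, 18 x 6 mm, meets it at y = -113 to -107 mm.
- jar1: One of the four amber glass jars in the carton, 54 mm in diameter, 80 mm high, steel cap; origin at the centre of its underside, which is 62 mm above the counter at the start (its top 13 mm below the carton's rim) and 92 mm when fully lifted (top 17 mm above the rim). It stands at (-30, -30) mm in the lifter's frame.
- jar2: One of the four amber glass jars in the carton, 54 mm in diameter, 80 mm high, steel cap; origin at the centre of its underside, which is 62 mm above the counter at the start (its top 13 mm below the carton's rim) and 92 mm when fully lifted (top 17 mm above the rim). It stands at (-30, 30) mm in the lifter's frame.
- jar3: One of the four amber glass jars in the carton, 54 mm in diameter, 80 mm high, steel cap; origin at the centre of its underside, which is 62 mm above the counter at the start (its top 13 mm below the carton's rim) and 92 mm when fully lifted (top 17 mm above the rim). It stands at (30, -30) mm in the lifter's frame.
- jar4: One of the four amber glass jars in the carton, 54 mm in diameter, 80 mm high, steel cap; origin at the centre of its underside, which is 62 mm above the counter at the start (its top 13 mm below the carton's rim) and 92 mm when fully lifted (top 17 mm above the rim). It stands at (30, 30) mm in the lifter's frame.
- spare_jar: Bystander: a jar like those in the carton, standing on the counter about 190 mm to the lifter's +y side. Origin: underside centre.
- spoon: Bystander: a steel spoon 190 mm long lying behind the lifter (about 200 mm to its +x side).
- scale: Bystander: a flat white kitchen scale 200 x 260 x 22 mm to the robot's right. Origin: underside centre.
- bowl: Bystander: a steel bowl, 170 mm across, 75 mm high, at the far right. Origin: underside centre.
- mug: Bystander: a white mug, 80 mm across, 90 mm high, at the left. Origin: underside centre.
- mill: Bystander: a dark wooden pepper mill, 54 mm across, 175 mm high, far left. Origin: underside centre.

How it is judged:
By the outcome, as a careful person would: the job done as asked, in the order asked, and still so for the second after the job is handed in, while the arm keeps its last pose, push and grip.
It also fails if it takes over 51 s, if anything falls off the work surface, if the arm or the gripper's body presses on something with over 40 N, if the wrist force passes 120 N, or if a joint passes its speed limit or range.

ROBOT

A 6-joint arm with a two-finger parallel gripper is mounted at the origin on the work surface. World frame = base frame: x ahead of the robot, y to its left, z up, the work surface at z = 0. Lengths are in m, angles in rad, forces in N, time in s.
With the tool pointing down it reaches from about 0.325 to 0.9 m from the base axis. Payload 6.1 kg.
Tool frame: the origin (TCP) lies midway between the tips of the shut fingers; the grasp point (between the pads) lies 19 mm behind it; x points along the fingers, y is the direction in which the jaws open and shut, and the axes are right-handed (so a half turn about x gives the same grasp; the last joint's range is limited). The gripper opens to 85 mm and grips with 20 to 120 N. Pads are 22 mm wide; open, the fingers measure 114 mm over their backs; the gripper's body (76 mm by 85 mm) begins 54 mm behind the grasp point. The pads swing forward as they close: fully open they stand 13 mm farther back than shut.
Start: joints at [1.143, 0.22, 1.526, -0, 1.395, -0.126], TCP at [0.186, 0.597, 0.195] pointing down, gripper open.
Joint ranges: [-2.98, 2.98], [-0.91, 2.08], [0.09, 2.57], [-1.24, 4.39], [0.2, 2.65], [-2.68, 2.68]. Speed limits (rad/s): [2.57, 2.57, 3.01, 3.14, 3.14, 3.14].

INTERFACE

Orientations are given as [roll, pitch, yaw] about the fixed x, y, z axes, in that order (R = Rz(yaw) Ry(pitch) Rx(roll)).
In Python, from plant import movep, move_l, set_joints, gripper_to, hold, inverse_kinematics, observe, get_image, get_calibration, Unreachable, job_done gives the robot as it stands. Calls block until the motion is done:
- movep(position, orientation): joint-space move of the TCP to a pose.
- move_l(position, feed=0.15, rotation=None, max_force=None): straight line of the TCP; rotation=None keeps the orientation; feed is the mean speed in m/s. With max_force (N) it stops when the force on the tool has changed by that much, and returns True; else False.
- set_joints(angles): joint-space move.
- gripper_to(opening, f_grip=None): finger opening in m; f_grip is the grip in N (None keeps the last); returns when the fingers have stopped.
- hold(seconds).
- inverse_kinematics(position, orientation): joint angles nearest the present ones, or None.
- observe(): the state.
- get_image(name): name is "side" or "top"; returns (picture, depth): 384x512x3 uint8, red, green, blue; 384x512 float32, m along the optical axis (not along the pixel's ray), 0 where there is no reading.
- get_calibration(name): a dict with "intrinsics" (3x3 intrinsics, pixels), "dist_coeffs" ([k1, k2, p1, p2, k3] as OpenCV has them; the pictures are not rectified), "world_from_camera" (4x4, takes a point from camera to world coordinates). Camera axes: x right, y down, z forward; pixel columns grow to the right and rows downward; lengths in m; the calibration is good to about 2 mm. A picture is of the moment at which its call begins. get_calibration takes no time and is no camera call.
A pose or a line that the arm cannot do raises Unreachable and nothing moves.
- job_done(): hands the job in, once; it reports no verdict.
The state is a dict: "time_s": time; "q": joint angles; "joint_velocities": joint speeds; "joint_torque": joint torques, N m; "eef_pos": TCP position; "tcp_rot": TCP orientation; "ft_force": force on the tool from outside, world axes, zero at the start; "torque": the same for the moment, N m; "opening": finger opening in m.
Only numpy, scipy, OpenCV 4.12 (cv2) and the standard library are available. Lean on these libraries where they do the work, as an engineer would, in place of code of your own. Each camera call takes 0.05 s, during which the arm holds its last target.

## Working session

There is one attempt and no reset: what is moved stays moved. The work goes in short steps, each a Python script; the robot and the scene stay as the last script left them, time stands still between calls to the robot, and variables do not carry over. Pictures are saved under pics/ and viewed, and the job is handed in when it is done.

```bash
ls; mkdir -p pics
python3 - <<'E'
from plant import *
import cv2,numpy as np
for n in("side","top"):
    im,d=get_image(n); np.savez(f"{n}0.npz",im=im,d=d)
    cv2.imwrite(f"pics/{n}0.png",im[:,:,::-1])
    c=get_calibration(n); print(n,c)
print(observe())
E
```

```text
pics
side {'intrinsics': array([[441.63597321,   0.        , 252.61347865],
       [  0.        , 441.63597321, 186.9834329 ],
       [  0.        ,   0.        ,   1.        ]]), 'dist_coeffs': array([-0.11147995,  0.        ,  0.        ,  0.        ,  0.        ]), 'world_from_camera': array([[ 0.99557674, -0.0607189 ,  0.07169496,  0.48455867],
       [-0.09393442, -0.65800241,  0.74713396, -1.14768896],
       [ 0.0018103 , -0.75056381, -0.66079549,  1.11990978],
       [ 0.        ,  0.        ,  0.        ,  1.        ]])}
top {'intrinsics': array([[357.94729302,   0.        , 251.0390738 ],
       [  0.        , 357.94729302, 190.74928064],
       [  0.        ,   0.        ,   1.        ]]), 'dist_coeffs': array([0.03149946, 0.        , 0.        , 0.        , 0.        ]), 'world_from_camera': array([[ 2.19557642e-02, -9.98761608e-01,  4.46452015e-02,
         5.59158710e-01],
       [-9.99757830e-01, -2.20004775e-02, -5.10360239e-04,
        -3.83287735e-02],
       [ 1.49194397e-03, -4.46231844e-02, -9.99002776e-01,
         1.19689999e+00],
       [ 0.00000000e+00,  0.00000000e+00,  0.00000000e+00,
         1.00000000e+00]])}
{'time_s': 0.1, 'q': array([ 1.14289544e+00,  2.21182493e-01,  1.52748506e+00,  5.51144810e-06,
        1.39469870e+00, -1.26065030e-01]), 'joint_velocities': array([-0.0001195 , -0.0017341 , -0.00345183,  0.00063549, -0.00081886,
        0.00186201]), 'joint_torque': array([ 1.79679813e-03, -4.98238778e+01, -3.90551269e+01, -1.92471061e-04,
        5.66463335e-03, -4.57144517e-05]), 'eef_pos': array([0.18552454, 0.59619799, 0.19439303]), 'tcp_rot': array([-1.69991981,  1.56902272, -2.00175664]), 'ft_force': array([ 0.04417305, -0.12863226,  0.37753365]), 'torque': array([ 0.03160351, -0.02494228, -0.05322941]), 'opening': 0.08560557285113753}
```

View pics/side0.png

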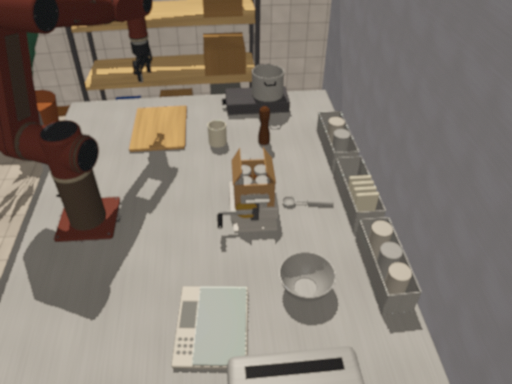

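View pics/top0.png

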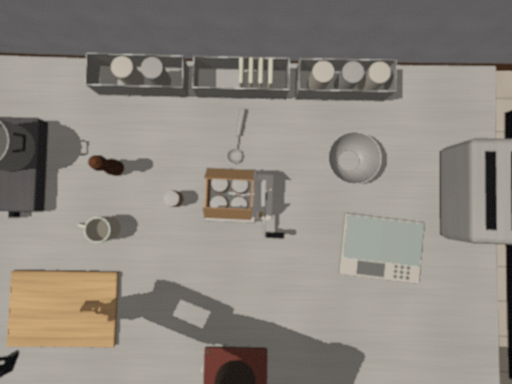

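The side view shows the carton at about (255,180) and the black grip at (220,220). In the top view the carton is at (229,194), the grip at (275,235) and the spare jar at (172,198). Next I'll zoom in and deproject.

```bash
cat > H.py <<'E'
from plant import *
import cv2,numpy as np
def rays(n,uv):
    c=get_calibration(n);uv=np.asarray(uv,float).reshape(-1,1,2)
    p=cv2.undistortPoints(uv,c["intrinsics"],c["dist_coeffs"]).reshape(-1,2)
    T=c["world_from_camera"]; d=np.c_[p,np.ones(len(p))]@T[:3,:3].T
    return T[:3,3],d
def onplane(n,uv,z):
    o,d=rays(n,uv); return o+d*((z-o[2])/d[:,2])[:,None]
def cloud(n,d):
    h,w=d.shape;u,v=np.meshgrid(np.arange(w),np.arange(h))
    o,r=rays(n,np.c_[u.ravel(),v.ravel()]); return (o+r*d.reshape(-1,1)).reshape(h,w,3)
def proj(n,P):
    c=get_calibration(n);T=np.linalg.inv(c["world_from_camera"])
    return cv2.projectPoints(np.asarray(P,float).reshape(-1,3),cv2.Rodrigues(T[:3,:3])[0],T[:3,3],c["intrinsics"],c["dist_coeffs"])[0].reshape(-1,2)
def snap(n,name,box=None,s=6):
    im,d=get_image(n); np.savez(name+".npz",im=im,d=d); crop(im,name,box,s); return im,d
def crop(im,name,box,s=6):
    if box: u0,v0,u1,v1=box; im=im[v0:v1,u0:u1]
    cv2.imwrite(f"pics/{name}.png",cv2.resize(im,None,fx=s,fy=s,interpolation=cv2.INTER_CUBIC)[:,:,::-1])
E
python3 - <<'E'
from H import *
im=np.load("top0.npz");crop(im["im"],"tz",(190,155,300,250),7)
P=cloud("top",im["d"])
s=np.load("side0.npz");crop(s["im"],"sz",(205,140,295,245),5.7 and 5)
a=cv2.cvtColor(im["im"],cv2.COLOR_RGB2HSV)
print("grip V<40:")
g=(im["im"].max(2)<60); g[:225]=0;g[250:]=0;g[:,:260]=0;g[:,295:]=0
ys,xs=np.nonzero(g);print(xs.min(),xs.max(),ys.min(),ys.max())
r=cv2.minAreaRect(np.c_[xs,ys].astype(np.float32));print(r,onplane("top",[r[0]],.07), P[g][:,2].round(3))
np.set_printoptions(linewidth=250,suppress=True)
print((P[160:226:2,196:274:3,2]*1000).round().astype(int))
E
```

```text
grip V<40:
266 282 233 237
((274.0, 235.0), (4.0, 16.0), 90.0) [[ 0.47238507 -0.11385776  0.07      ]] [0.076 0.077 0.075 0.073 0.076 0.073 0.079 0.077 0.077 0.075 0.08  0.074
 0.076 0.074 0.075 0.072 0.075 0.078 0.075 0.077 0.082 0.072 0.076 0.079
 0.078 0.077 0.079 0.077 0.08  0.078 0.078 0.075 0.083 0.078 0.077 0.079
 0.08  0.077 0.08  0.078 0.079 0.076 0.075 0.077 0.081 0.076 0.078 0.078
 0.083 0.074 0.076 0.075 0.076 0.08  0.076 0.077 0.076 0.074 0.071 0.078
 0.077 0.073 0.077 0.079 0.077 0.075 0.075 0.077 0.076]
[[  -1   -1   -1    1    0   -1   -2    2    4    0    1   11    4    4    6    0    0   -1    3   -1 1197   -4    2    0   -1   -2]
 [   2   -4    3    4    0    4    2   -4   -1   -5   -7   -4   15   11   -4   -1   -2    0   -3   -2   -3    0   -1    4    1   -1]
 [   0   -5   -2   -3   -1   -2    1   -5   -4   -3   -2   -2    1    0    1    0    1   -1   -1   -1    0    0    2    1   -1   -3]
 [   0   -1    3   -4    0   -3   -1    3    0    1    1    0    0    0    1   -3   -1 1197    1    1    1    0    3   -1    3    1]
 [   2    1   -2    2 1197  158  161  158  1
[... 3113 characters left out ...]
 51    6    8   94   83    6    6]
 [  -1   -4   -4  164  163  166  169  168  169  169  171  169  170  170  170  174  175  175  177   45    9   10   86   80    8    5]
 [   1    5    3   42   51   50   49   49  159  157  158  162  161  161  162  161  162  163  162   52    8    7    8   73    8   12]
 [   4    5    3   -4   -4   43   47   51   48   47   47   47   47   47   49   52   48   48   48   49   -1    0   -3   78   -3   -2]
 [  -3   -4   -4    0   -2    1    0   -8   -3    1    2   -2   -4    4   -3   -1    0   -2   -2    0   -2   -2   -1   76   -1   -1]
 [  -1    3   -5    2    0   -2    4   -4   -7   -1   -2   -2    0   -5   -3   -4    1   -2    3   -2   -1    1   -3   79   -2    3]]
```

View pics/tz.png

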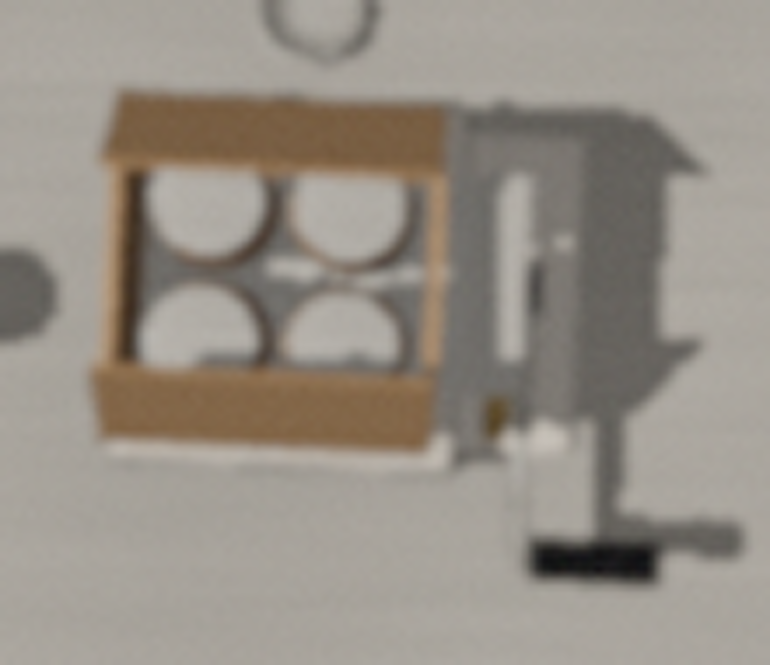

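View pics/sz.png

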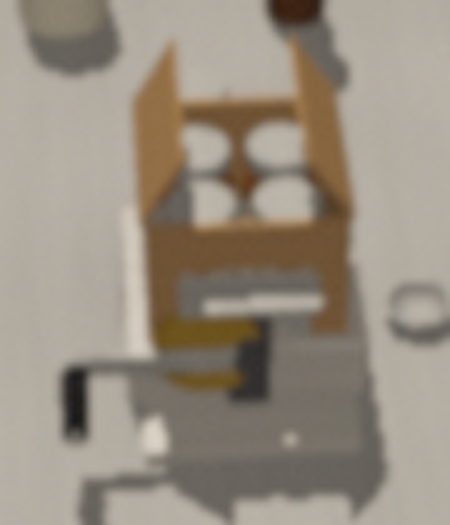

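Run:
```python
from H import *
np.set_printoptions(precision=4,suppress=True)
L=np.load("top0.npz");P=cloud("top",L["d"]);im=L["im"]
box=np.zeros(P.shape[:2],bool);box[160:225,196:262]=1
z=P[...,2]
fl=box&(z>.160)&(z<.23)
n,lab,st,_=cv2.connectedComponentsWithStats(fl.astype(np.uint8))
res=[]
for k in range(1,n):
    if st[k,4]<150: continue
    Q=P[lab==k]
    A=np.c_[Q[:,:2],np.ones(len(Q))]
    for _ in range(4):
        c,*_=np.linalg.lstsq(A,Q[:,2],rcond=None);r=Q[:,2]-A@c;m=abs(r)<.006;Q,A=Q[m],A[m]
    g=c[:2];sl=np.hypot(*g);h=g/sl
    # inner horizontal dir h (uphill); hinge line: h.x = s at z=.155
    s0=(.155-c[2])/sl; ztop=np.percentile(Q[:,2],98)
    t=np.array([-h[1],h[0]]);tt=Q[:,:2]@t
    print(st[k],"uphill",h,"yaw",np.arctan2(h[1],h[0]),"ang",np.arctan(sl),"s",s0,"top",Q[:,2].max(),"lat",np.percentile(tt,[0,2,98,100]))
# jar tops
jt=(box&(z>.134)&(z<.148)).astype(np.uint8)
jt=cv2.morphologyEx(jt,cv2.MORPH_OPEN,np.ones((3,3)))
n,lab,st,_=cv2.connectedComponentsWithStats(jt)
for k in range(1,n):
    if st[k,4]<60: continue
    cs=cv2.findContours((lab==k).astype(np.uint8),0,1)[0][0]
    (u,v),r=cv2.minEnclosingCircle(cs);print(st[k],u,v,r,onplane("top",[(u,v)],.142))
# white/black grip
print("grip axis ends",onplane("top",[(265.5,235),(282.5,235)],.075))
# plinth
print("spare",onplane("top",[(172,198)],.08))
for nme in["top"]:
  pl=box&(z>.042)&(z<.056)
  Q=P[pl];print("plinth",cv2.minAreaRect(Q[:,:2].astype(np.float32)))
```

```text
[205 168  49  13 505] uphill [-0.9997  0.024 ] yaw 3.117572500578784 ang 0.9720626143672237 s -0.671254893768401 top 0.21049760655004557 lat [-0.1073 -0.1042  0.0254  0.0283]
[203 207  49  13 511] uphill [ 0.9997 -0.0251] yaw -0.025075133383320493 ang 1.043612179018479 s 0.5216400218141861 top 0.21151901805116702 lat [-0.0272 -0.0244  0.105   0.1079]
[212 179  16  12 165] 219.6764678955078 183.14706420898438 7.9711809158325195 [[0.6267 0.0542 0.142 ]]
[232 180  16  12 165] 239.7389373779297 184.1548614501953 7.916929244995117 [[ 0.625  -0.0051  0.142 ]]
[211 196  16  12 158] 218.6729278564453 202.90602111816406 7.953639030456543 [[0.5684 0.0556 0.142 ]]
[231 197  16  11 153] 238.7881317138672 203.8389892578125 7.8743062019348145 [[ 0.5669 -0.0036  0.142 ]]
grip axis ends [[ 0.4722 -0.087   0.075 ]
 [ 0.4734 -0.14    0.075 ]]
spare [[0.581  0.2067 0.08  ]]
plinth ((0.5968345403671265, 0.026495464146137238), (0.16037097573280334, 0.16907034814357758), 89.64201354980469)
```

The lifter centre is at about (0.597, 0.0253) with yaw about -0.025. Flap planes, jar tops and grip agree to about 3 mm. The flaps stand at about 1.04 (front) and 0.97 (back). Next I'll check reachability, then open the flaps.

```bash
cat >> H.py <<'E'
C=np.array([.597,.0255]);YAW=-.025
def W(x,y,z):
    c,s=np.cos(YAW),np.sin(YAW); return [C[0]+c*x-s*y,C[1]+s*x+c*y,z]
PI=np.pi
E
python3 - <<'E'
from H import *
np.set_printoptions(precision=3,suppress=True)
for sg in(-1,1):
    R=[0,PI/2,YAW+sg*PI/2]
    for p in[(0,0,.3),(0,0,.172),(-.095,0,.172),(.095,0,.172),(-.12,-.152,.2),(-.12,-.152,.047),(0,-.152,.167)]:
        print(sg,p,inverse_kinematics(W(*p),R))
print(0,inverse_kinematics(W(.095,0,.172),[0,PI/2,YAW]))
L=np.load("top0.npz");P=cloud("top",L["d"])
print((P[206:240,258:286:2,2]*1000).round().astype(int))
E
```

```text
-1 (0, 0, 0.3) [-0.089  0.108  1.459 -0.     1.574 -0.064]
-1 (0, 0, 0.172) [-0.089  0.173  1.626 -0.     1.343 -0.064]
-1 (-0.095, 0, 0.172) [-0.102 -0.056  1.866 -0.     1.332 -0.077]
-1 (0.095, 0, 0.172) [-0.08   0.395  1.355 -0.     1.391 -0.055]
-1 (-0.12, -0.152, 0.2) [-0.417 -0.113  1.865 -0.     1.39  -0.392]
-1 (-0.12, -0.152, 0.047) [-0.417  0.061  2.003 -0.     1.078 -0.392]
-1 (0, -0.152, 0.167) [-0.34   0.198  1.607 -0.     1.337 -0.315]
1 (0, 0, 0.3) None
1 (0, 0, 0.172) None
1 (-0.095, 0, 0.172) None
1 (0.095, 0, 0.172) None
1 (-0.12, -0.152, 0.2) None
1 (-0.12, -0.152, 0.047) None
1 (0, -0.152, 0.167) None
0 [-0.08   0.395  1.355  0.     1.391 -1.626]
[[116 113 110 112  77  12   9  -1  -5   0   2   1  -1   0]
 [108 114 110 112  75   5   4  -1  -2   2  -2   2   0   3]
 [112 110 113 115   9   9   6  -4  -1  -2   1   2  -3   0]
 [114 107 109 112   9   6   4  -1   2  -1  -1  -5   0  -1]
 [110 116 108 114   6   7   8   0   3   2   3  -2  -1  -4]
 [ 13 102 108 111   8   6   9  -1  -2   0   0  -4  -1  -3]
 [  7  99 102  78   8   5   8  -2  -1   0  -4  -7  -2  -4]
 [  7  98 1
[... 882 characters left out ...]
2  -3  80  -3   0  -6   3   1  -4   0  -2  -3  -2]
 [ -2   2   2  78   0  -3  -5  -5  -1   0  -4   0  -1   1]
 [ -1  -3  -4  78   4   3  -2  -2  -2  -6  -3  -1   4  -1]
 [ -5   2  -2  80   2  68  -1  -1   6   2   2   2  -7   2]
 [  1   1  -1  78  73  77  79  76  71  74  75  73  73  67]
 [ -4   3   2  78  75  77  73  73  77  75  74  74  72  72]
 [ -3  -2   2  77  75  75  82  76  78  79  80  78  83  76]
 [  1   0  -1  76  78  79  77  78  76  77  76  78  74  78]
 [ -5   0  -1  79  76  75  80  77  74  78  73  79  75  80]
 [  1   0  -4  -3  70  71  74  73  76  76  78  77  79  77]
 [ -3  -3   1  -2  -2  -3   0   1   4  -3   1  -4  72  -2]
 [ -1   0  -4   0  -5  -4  -3   2  -2  -2  -1   0  -2  -6]]
```

Run:
```python
from H import *
np.set_printoptions(precision=3,suppress=True)
R=[0,PI/2,YAW-PI/2]
o=observe();p=o["eef_pos"]
gripper_to(0.0)
move_l([p[0],p[1],.30],feed=.25)
movep(W(0,0,.30),R)
o=observe();print(o["time_s"],o["eef_pos"],W(0,0,.3),o["opening"],o["ft_force"])
move_l(W(0,0,.175),feed=.15)
print(move_l(W(-.098,0,.172),feed=.08,max_force=12)); o=observe();print(o["eef_pos"],o["ft_force"])
move_l(W(-.088,0,.195),feed=.15); move_l(W(0,0,.195),feed=.2); move_l(W(0,0,.175),feed=.15)
print(move_l(W(.098,0,.172),feed=.08,max_force=12)); o=observe();print(o["eef_pos"],o["ft_force"])
move_l(W(.088,0,.195),feed=.15); move_l(W(.0,0,.30),feed=.25)
movep(W(-.12,-.152,.25),R); gripper_to(.05)
o=observe();print(o["time_s"],o["eef_pos"],W(-.12,-.152,.25))
snap("top","t1",(190,155,300,250),7);snap("side","s1",(195,130,305,245),5)
P=cloud("top",np.load("t1.npz")["d"])
print((P[150:232:3,196:258:4,2]*1000).round().astype(int))
```

```text
3.925 [0.597 0.026 0.3  ] [np.float64(0.597), np.float64(0.0255), 0.3] 0.0001248675141767615 [ 1.655 -0.19   0.188]
False
[0.499 0.028 0.172] [ 0.184 -0.05   0.471]
False
[0.695 0.023 0.172] [-1.06   0.032 -0.041]
11.2167 [ 0.473 -0.123  0.25 ] [np.float64(0.47323789386787934), np.float64(-0.12345281496414132), 0.25]
[[  -3   -6   -2   -1    2    1   -2    2   -3    9    6    2    0    0
     2    1]
 [   4   -3   -1   -3    3   -1    2   -3   13    1    2   11    2   -2
    -2   -3]
 [   0    1    2   -4    1    0   -1   -1   11    3    3    6    1    0
     1   -1]
 [   2   -4   -2   -1    1    0    1   -3   16    3    6   10   -1   -1
    -6    0]
 [   4   -1    0    3   -5   -3    3   -2   -1   10   11   -4   -2    2
     0    1]
 [  -3 1197   -4   -1   -1   -3    1   -1    0    5   -1    3   -3    0
     6   -4]
 [   1   -2   -1  162  158  158  159  157  158    0    0    0   -1    3
     2    1]
 [   2    0    4  177  174  174  170  169  171  169  170  170  171  170
   167   47]
 [   8   -2   -5  192  191  190  193  187  186  185  184  180  183  182
   179   49]
 [  -1   -2    1
[... 899 characters left out ...]
2   61
   152  112]
 [  -1    0  198  197  198  200  204  200  205  201  204  211  206  208
   155  112]
 [  -7   -1  181  178  181  184  182  185  183  189  187  189  193  191
   154    6]
 [  -2    0  163  165  166  167  167  166  167  171  170  176  174  174
    46    5]
 [  -1    0    3   50   46   49   49   54   51   49   48  156  158  157
    49    3]
 [   1    2    2    3    1   -2   -1   -5   -1    2    1    2    3   -3
    -1   -3]
 [   1   -2   -4    0   -3   -2   -3    0   -6   -2    3    0   -4   -2
     0    1]
 [  -4   -4   -1    5    0   -3   -1   -3   -2    1   -3    4    1   -3
     1   -6]
 [  -2   -1   -1   -3   -1    1    0   -2    4    2    0   -5    0    2
     1   -2]]
```

```bash
ls pics
```

```text
s1.png
side0.png
sz.png
t1.png
top0.png
tz.png
```

View pics/s1.png

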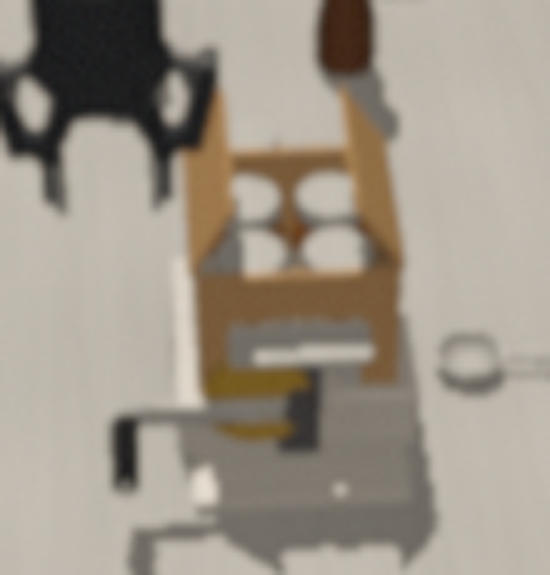

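View pics/t1.png

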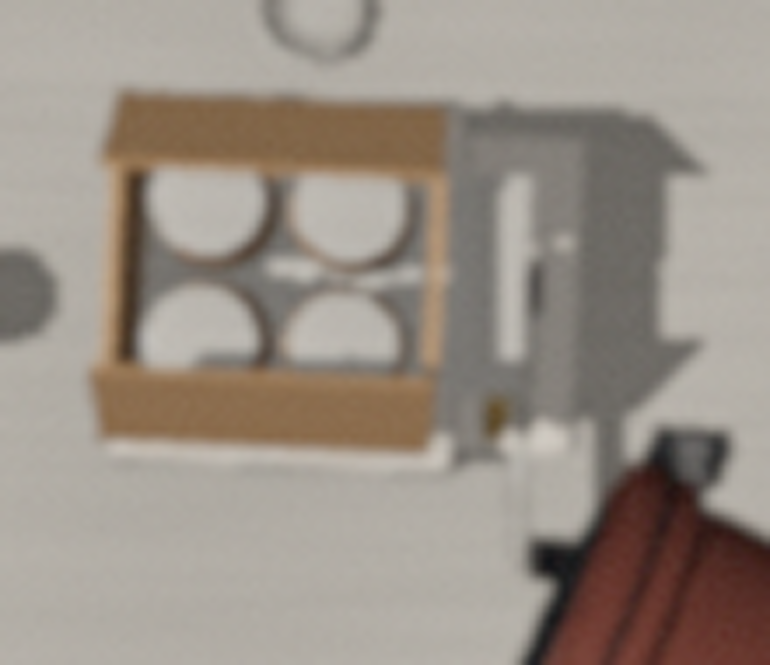

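Run:
```python
from H import *
np.set_printoptions(precision=3,suppress=True)
o=observe();print(o["time_s"],o["eef_pos"],o["tcp_rot"],o["q"],o["opening"])
for n,f in(("top","t1"),("side","s1")):
    L=np.load(f+".npz");P=cloud(n,L["d"]);im=L["im"].copy()
    pts=[W(x,y,.155) for x in(-.07,.07) for y in(-.07,.07)]+[W(-.12,-.145,.07),list(o["eef_pos"])]
    uv=proj(n,pts);print(n,uv.round())
    for u,v in uv: cv2.circle(im,(int(round(u)),int(round(v))),2,(255,0,0),1)
    crop(im,"ov_"+n,(180,100,320,260) if n=="side" else (190,140,330,260),5 if n=="top" else 3.7)
```

```text
11.3167 [ 0.473 -0.123  0.25 ] [1.757 1.571 0.162] [-0.416 -0.143  1.799  0.     1.486 -0.392] 0.04996044902389861
top [[252. 218.]
 [204. 216.]
 [254. 170.]
 [206. 168.]
 [275. 235.]
 [282. 240.]]
side [[233. 185.]
 [232. 160.]
 [275. 184.]
 [271. 158.]
 [220. 220.]
 [217. 180.]]
```

View pics/ov_side.png

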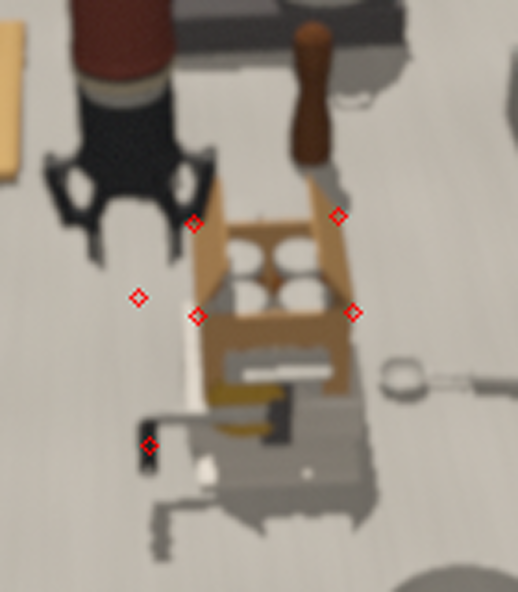

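View pics/ov_top.png

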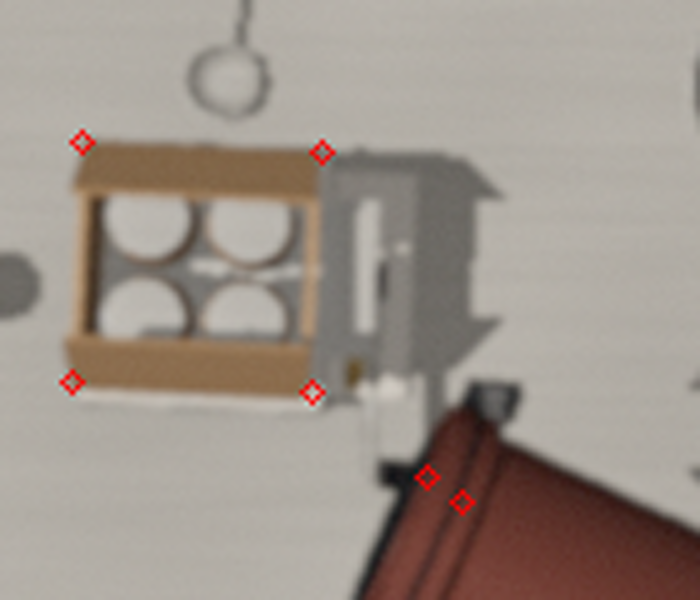

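The sweep never touched the flaps. In the side view the fingertips at about (205–228, 170) sit above the reported TCP pixel at (217,180), so I'll measure the real fingertip position from depth.

Run:
```python
from H import *
np.set_printoptions(precision=3,suppress=True,linewidth=200)
L=np.load("s1.npz");P=cloud("side",L["d"]);im=L["im"]
g=(im.max(2)<75);m=np.zeros_like(g);m[120:182,190:242]=1
g&=m
ys,xs=np.nonzero(g)
Q=P[g];ok=(Q[:,2]>.2)&(Q[:,2]<.6)
Q=Q[ok];ys=ys[ok];xs=xs[ok]
print(np.percentile(Q,[0,5,50,95,100],axis=0))
lo=Q[:,2]<np.percentile(Q[:,2],12);print(np.c_[xs,ys,Q][lo][::3])
```

```text
[[ 0.413 -0.168  0.305]
 [ 0.424 -0.163  0.341]
 [ 0.476 -0.142  0.396]
 [ 0.526 -0.129  0.46 ]
 [ 0.537 -0.111  0.494]]
[[226.    150.      0.506  -0.111   0.352]
 [227.    154.      0.508  -0.118   0.343]
 [227.    155.      0.508  -0.115   0.337]
 [234.    155.      0.528  -0.136   0.352]
 [227.    156.      0.508  -0.126   0.342]
 [230.    156.      0.517  -0.124   0.34 ]
 [233.    156.      0.525  -0.138   0.35 ]
 [197.    157.      0.422  -0.134   0.351]
 [200.    157.      0.43   -0.124   0.343]
 [203.    157.      0.438  -0.119   0.338]
 [227.    157.      0.507  -0.136   0.346]
 [230.    157.      0.516  -0.131   0.342]
 [233.    157.      0.525  -0.141   0.348]
 [198.    158.      0.424  -0.137   0.349]
 [201.    158.      0.432  -0.127   0.341]
 [204.    158.      0.442  -0.139   0.35 ]
 [225.    158.      0.502  -0.137   0.344]
 [228.    158.      0.51   -0.134   0.341]
 [231.    158.      0.519  -0.136   0.342]
 [234.    158.      0.527  -0.137   0.342]
 [199.    159.      0.427  -0.135   0.344]
 [202.    159.      0.435  -0.133   0.342]
 [205.    159.      0.444  -0.137   0.344]
 [227.    159.      0.507  -0.14    0.342]
 [230.    159.      0.516  -0.138   0.339]
 [199.    160.      0.427  -0.135   0.34 ]
 [202.    160.      0.435  -0.133   0.338]
 [205.    160.      0.444  -0.138   0.341]
 [227.    160.      0.507  -0.14    0.338]
 [203.    161.      0.438  -0.137   0.337]
 [206.    161.      0.447  -0.138   0.338]
 [228.    161.      0.51   -0.139   0.333]
 [206.    162.      0.446  -0.135   0.332]
 [204.    163.      0.44   -0.131   0.325]
 [205.    164.      0.443  -0.133   0.323]
 [205.    166.      0.442  -0.136   0.317]
 [227.    167.      0.506  -0.131   0.305]]
```

Fingertips are at about z 0.29 while the reported TCP is 0.25, so the tool is roughly 40 mm shorter than reported, or the reported z is off. I'll confirm it with closed fingers, a picture and a soft touch on the bare counter.

Run:
```python
from H import *
np.set_printoptions(precision=4,suppress=True,linewidth=200)
R=[0,PI/2,YAW-PI/2]
gripper_to(0)
move_l(W(-.20,-.06,.10),feed=.3)
snap("side","s2",(180,120,290,230),5)
o=observe();print(o["time_s"],o["eef_pos"],o["ft_force"],proj("side",[o["eef_pos"]]))
print(move_l(W(-.20,-.06,-.03),feed=.04,max_force=4))
o=observe();print(o["time_s"],o["eef_pos"],o["ft_force"])
snap("side","s3",(180,120,290,230),5)
move_l(W(-.20,-.06,.05),feed=.3)
```

```text
12.6917 [ 0.3979 -0.0306  0.1021] [ 0.1674 -0.6774  0.0405] [[195.9061 197.0036]]
False
16.0917 [ 0.3956 -0.0295 -0.0299] [-0.5857  0.3665  0.3702]
```

View pics/s3.png

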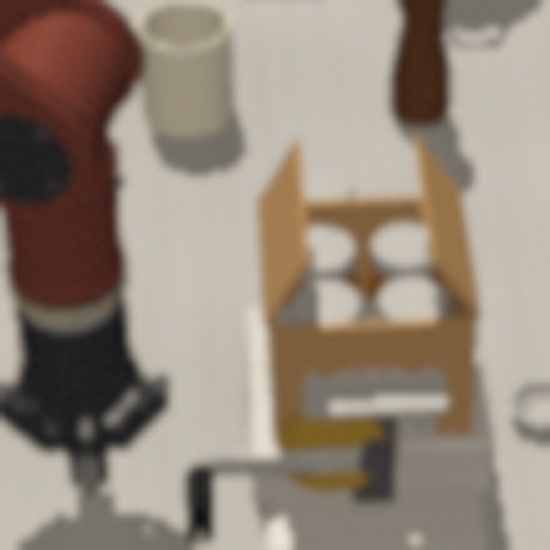

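The fingers reached commanded z = -0.03 without contact. The tip at about (198,217) is still a little above the counter, so the offset is confirmed to exceed 30 mm. I'll continue down to contact.

Run:
```python
from H import *
np.set_printoptions(precision=4,suppress=True,linewidth=200)
o,d=rays("side",[(198,216),(198,218)])
k=(-.041-o[1])/d[:,1];print(o+d*k[:,None])
move_l(W(-.20,-.06,-.02),feed=.3)
print(move_l(W(-.20,-.06,-.065),feed=.025,max_force=4))
o=observe();print(o["time_s"],o["eef_pos"],o["ft_force"])
move_l(W(-.20,-.06,.0),feed=.2)
```

```text
[[ 0.3984 -0.041   0.021 ]
 [ 0.3976 -0.041   0.0111]]
True
17.8 [ 0.3955 -0.0294 -0.0359] [-1.2817 -0.0959  8.4054]
```

Contact came at reported z = -0.036, so the true tip is 36 mm above the reported one, and the earlier sweep passed just over the flap edges. I'll redo the sweep with this correction.

```bash
cat >> H.py <<'E'
ZO=.036
def T(x,y,z): return W(x,y,z-ZO)
E
python3 - <<'E'
from H import *
np.set_printoptions(precision=3,suppress=True)
R=[0,PI/2,YAW-PI/2]
move_l(T(-.20,-.06,.28),feed=.4)
move_l(T(0,0,.28),feed=.35)
move_l(T(0,0,.175),feed=.2)
print(move_l(T(-.05,0,.174),feed=.1,max_force=12)); o=observe();print(o["eef_pos"],o["ft_force"])
print(move_l(T(-.098,0,.172),feed=.1,max_force=12)); o=observe();print(o["eef_pos"],o["ft_force"])
move_l(T(-.088,0,.195),feed=.2); move_l(T(0,0,.195),feed=.3); move_l(T(0,0,.175),feed=.2)
print(move_l(T(.098,0,.172),feed=.1,max_force=12)); o=observe();print(o["eef_pos"],o["ft_force"])
move_l(T(.088,0,.195),feed=.2); move_l(T(.0,0,.25),feed=.35)
move_l(T(-.12,-.152,.25),feed=.35)
o=observe();print(o["time_s"],o["eef_pos"])
snap("top","t4",(190,140,300,250),5);snap("side","s4",(195,130,305,245),5)
E
```

```text
False
[0.549 0.027 0.141] [ 0.635 -0.101  5.843]
False
[0.5   0.028 0.136] [ 0.306 -0.21  -0.106]
True
[0.641 0.024 0.14 ] [-0.88   0.359  5.835]
24.675 [ 0.473 -0.124  0.213]
```

View pics/s4.png

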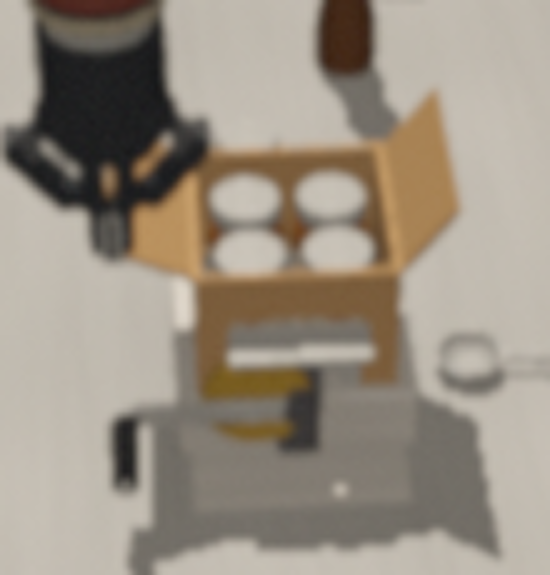

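View pics/t4.png

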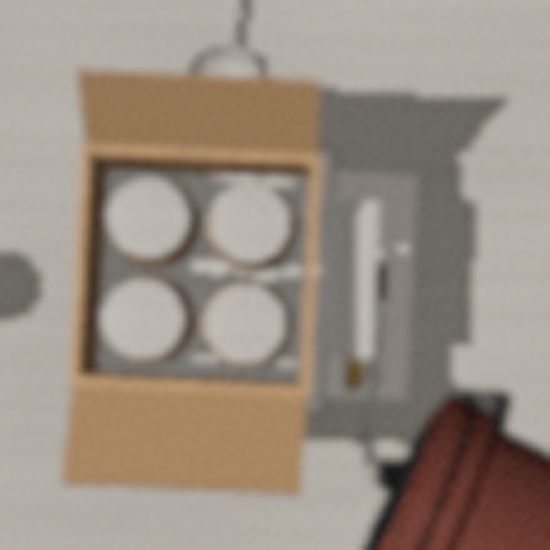

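Both flaps now lean out, the front far out and the back less because that sweep stopped on its force limit. I'll measure the angles.

```bash
cat >> H.py <<'E'
def flaps(npz):
    L=np.load(npz);P=cloud("top",L["d"]);d=P[...,:2]-C;c,s=np.cos(YAW),np.sin(YAW)
    x=d[...,0]*c+d[...,1]*s;y=-d[...,0]*s+d[...,1]*c;z=P[...,2]
    for nm,sg in(("front",-1),("back",1)):
        m=(sg*x>.076)&(sg*x<.14)&(abs(y)<.06)&(z>.11)&(z<.23)
        a=np.polyfit(sg*x[m]-.07,z[m]-.155,1);print(nm,m.sum(),"angle",PI/2+PI/2-np.arctan(a[0]),"off",a[1],"ext",np.percentile(sg*x[m],98),"zmax",np.percentile(z[m],98))
E
python3 -c "
from H import *
flaps('t4.npz')"
```

```text
front 740 angle 2.692934046957971 off -0.0004313845351030706 ext 0.12399666380140091 zmax 0.18180753219878518
back 544 angle 2.2025095855395294 off -2.9587013632636618e-05 ext 0.10703692870401471 zmax 0.204037017097388
```

Run:
```python
from H import *
np.set_printoptions(precision=3,suppress=True)
move_l(T(.055,0,.25),feed=.4)
move_l(T(.055,0,.182),feed=.25)
print(move_l(T(.098,0,.174),feed=.1,max_force=20)); o=observe();print(o["eef_pos"],o["ft_force"])
move_l(T(.085,0,.25),feed=.3)
move_l(T(-.12,-.152,.25),feed=.4)
gripper_to(.05)
snap("top","t5",(190,140,300,250),5);flaps("t5.npz")
o=observe();print(o["time_s"],o["eef_pos"],o["ft_force"])
# grip now
L=np.load("t5.npz");s,_=snap("side","s5",(195,130,305,245),5)
g=s.max(2)<60;m=np.zeros_like(g);m[205:235,210:230]=1;ys,xs=np.nonzero(g&m)
r=cv2.minAreaRect(np.c_[xs,ys].astype(np.float32));print(r,proj("side",[W(-.12,-.145,.07)]))
```

```text
False
[0.695 0.023 0.139] [-0.447  0.198 -0.303]
front 740 angle 2.6876480010185833 off -0.0007303513479199601 ext 0.12393691578142738 zmax 0.18125702820828843
back 737 angle 2.641114842179409 off -0.000709169477578869 ext 0.12314315622726967 zmax 0.1843914875833498
28.3 [ 0.473 -0.123  0.214] [-0.557  0.402 -0.163]
((220.0, 219.0), (10.0, 2.0), 90.0) [[219.5   220.181]]
```

View pics/s5.png

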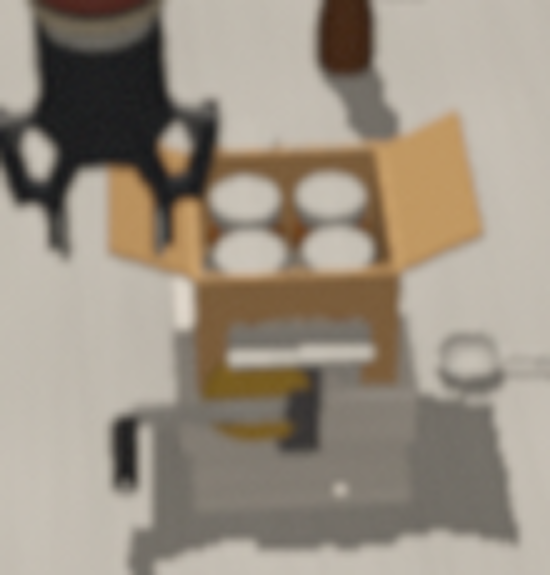

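Both flaps are measured at about 2.69 and 2.64. Now I'll grasp the lever grip.

Run:
```python
from H import *
np.set_printoptions(precision=3,suppress=True)
print(move_l(T(-.12,-.150,.047),feed=.15,max_force=8))
o=observe();print(o["time_s"],o["eef_pos"],T(-.12,-.150,.047),o["ft_force"])
gripper_to(0.0,f_grip=60)
o=observe();print(o["time_s"],o["opening"],o["ft_force"])
snap("side","s6",(195,130,305,245),5)
```

```text
False
29.85 [ 0.474 -0.122  0.012] [np.float64(0.4732878886597088), np.float64(-0.12145343993158991), 0.011000000000000003] [0.667 0.076 0.92 ]
30.2333 0.01862404333776162 [-5.076 -0.614  3.48 ]
```

View pics/s6.png

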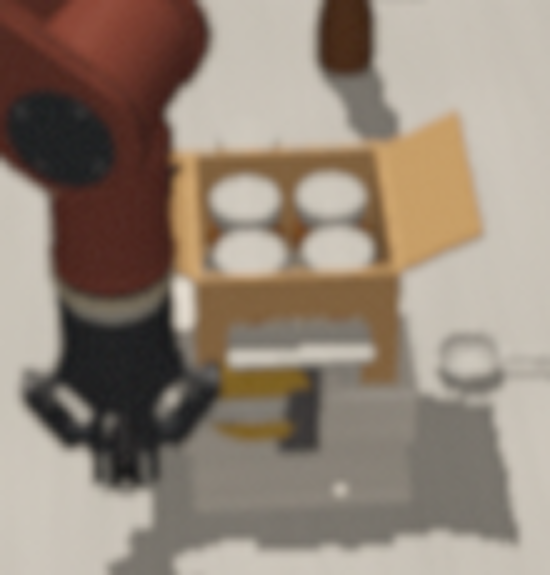

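The fingers stopped at 18.6 mm around the grip. Now the arc to the top.

Run:
```python
from H import *
np.set_printoptions(precision=3,suppress=True)
for a in np.linspace(0,PI/2,9)[1:]:
    p=T(-.12*np.cos(a),-.150,.047+.12*np.sin(a))
    move_l(p,feed=.06)
    o=observe();print(round(a,2),round(o["time_s"],1),o["eef_pos"]-p,o["ft_force"],round(o["opening"],4))
snap("top","t7",(190,140,300,250),5);snap("side","s7",(195,110,305,225),5)
flaps("t7.npz")
P=cloud("top",np.load("t7.npz")["d"])
for x in(-.03,.03):
  for y in(-.03,.03):
    u,v=proj("top",[W(x,y,.172)])[0].round().astype(int);print((x,y),np.median(P[v-2:v+3,u-2:u+3,2]))
```

```text
0.2 30.8 [-0.001 -0.    -0.   ] [-4.858 -3.713 -3.71 ] 0.0179
0.39 31.4 [-0.002 -0.    -0.   ] [-5.906 -2.819 -2.918] 0.0182
0.59 31.9 [-0.002 -0.     0.   ] [-8.044 -2.747 -0.187] 0.0182
0.79 32.5 [-0.001 -0.     0.001] [-8.463 -1.353  3.116] 0.0184
0.98 33.0 [-0.001 -0.     0.001] [-8.053 -2.926  4.658] 0.0185
1.18 33.5 [-0.    -0.     0.001] [-7.168 -1.828  5.942] 0.0185
1.37 34.1 [ 0.    -0.     0.001] [-5.259 -1.298  6.418] 0.0178
1.57 34.6 [ 0.001 -0.     0.001] [-2.6   -2.545  6.648] 0.0185
front 729 angle 2.693846065261195 off -0.0004967342713540382 ext 0.12400010512559345 zmax 0.18159776806629363
back 736 angle 2.64529654608902 off -0.0007320608665915322 ext 0.12302997874133072 zmax 0.18369524388583128
(-0.03, -0.03) 0.17071840749596223
(-0.03, 0.03) 0.17110230307157615
(0.03, -0.03) 0.17096611387865224
(0.03, 0.03) 0.17136737152695947
```

View pics/s7.png

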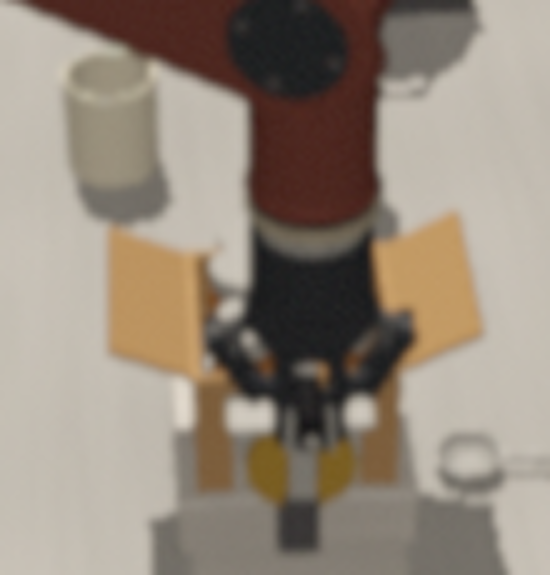

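View pics/t7.png

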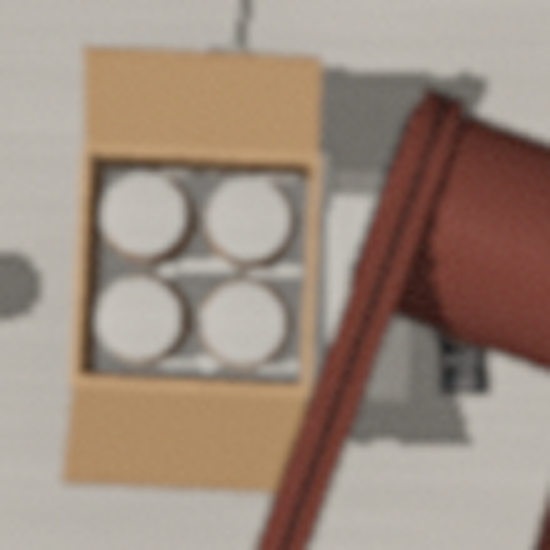

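The jars read 0.171 m against 0.141 before, so they have lifted about 30 mm. The lever looks vertical and the flaps are unchanged. I'll do a quick bystander comparison, then hand in.

Run:
```python
from H import *
hold(0.5)
a=np.load("top0.npz")["im"].astype(int);im,d=get_image("top");b=im.astype(int)
D=abs(a-b).max(2)>45
for n,(u0,v0,u1,v1) in dict(spare=(160,188,184,210),spoon=(226,105,248,164),scale=(338,210,428,285),bowl=(326,130,386,186),mug=(76,214,112,244),mill=(86,152,126,178)).items(): print(n,D[v0:v1,u0:u1].sum())
o=observe();print(o["time_s"],o["eef_pos"],T(0,-.15,.167),o["ft_force"],o["opening"])
np.savez("t8.npz",im=im,d=d);P=cloud("top",d);flaps("t8.npz")
u,v=proj("top",[W(-.03,.03,.172)])[0].round().astype(int);print(np.median(P[v-2:v+3,u-2:u+3,2]))
cv2.imwrite("pics/t8.png",im[:,:,::-1])
```

```text
spare 0
spoon 168
scale 1062
bowl 439
mug 0
mill 0
35.2667 [ 0.59357585 -0.1247352   0.13200382] [np.float64(0.5932503906127932), np.float64(-0.1244531274413554), 0.131] [-4.15670953 -0.82787899  6.0326289 ] 0.018065294210890526
front 732 angle 2.6856726968314675 off -0.000673886608025008 ext 0.12397429000471127 zmax 0.1815142050506567
back 736 angle 2.644717048436 off -0.0006548815954125266 ext 0.12305127310087773 zmax 0.1837533270174609
0.17121625321523593
```

View pics/t8.png

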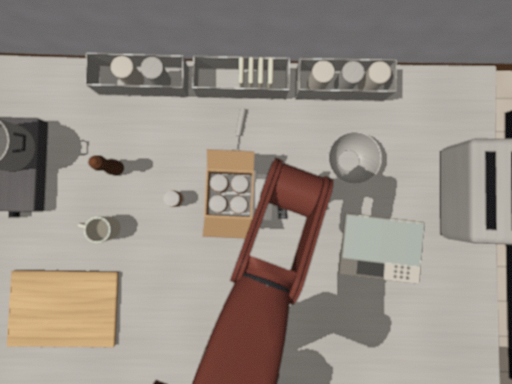

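The bystanders are where they started. The spoon difference is the back flap covering its bowl at about (237,155), and the scale and bowl differences are the arm's shadow.

```bash
python3 -c "
from plant import *
job_done();print(observe()['time_s'])"
```

```text
the job is handed in; nothing more can be done
the job is handed in; nothing more can be done
```

I opened both flaps, then took the lever by its grip, turned it straight up along its arc and handed the job in at about 35.3 s, still holding it.

**Last checks**
- **Flaps:** the front leans at about 2.69 rad and the back at about 2.64 rad, unchanged after the lift.
- **Jars:** all four caps read about 0.171 m, against 0.141 m before, so they rose about 30 mm and still stand upright.
- **Grip:** the fingers were at 18 mm around the 20 mm grip, with a steady 7 N at the wrist.
- **Lever:** straight up within about 1–2°. This comes from the gripper's position, as I did not measure the lever angle separately.
- **Bystanders:** the spare jar, mug and mill are unchanged in the top picture. The spoon, scale and bowl failed my automatic comparison, but in the picture that is the back flap covering part of the spoon and the arm's shadow on the other two.

**What went wrong on the way**
- **First sweep:** it passed over the flaps without moving them, because the true fingertips are about 36 mm higher than the reported TCP. I confirmed this with the side camera and a soft touch of about 8 N on the bare counter, then corrected for it.
- **Back flap:** the second sweep stopped early on my 12 N force limit, leaving this flap at 2.20 rad. A second push took it the rest of the way. I did not find out what caused the extra force.

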